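Load the sintering stack

TASK

Build the sintering stack on the round white furnace plate, from the bottom up: the white tray with three crowns, the terracotta vent ring, the grey tray with two crowns, and last the white lid with the grey knob, each one upright and fully seated in the rim of the piece below. Keep both trays level while you carry them, or the crowns would fall out. Leave the square metal cooling block empty and the stone cast and the gel pot where they are.

Things in the scene. Friction and masses are not known exactly. Their poses are not given: they have to be found in the camera images.
- white_tray: Round white ceramic tray with three ivory crowns in it (fixed, below the rim), 56 mm across, 34 mm high. Tapered foot to z = 6 mm (radius 18 to 23.5 mm), then a shoulder that rests on the rim below. Rim open, inner radius 25.5 mm: takes the next foot. Origin: centre of the underside, z up; starts on the worktop. Grasp across the body. When seated its origin is 9 mm above the furnace plate's.
- vent_ring: Terracotta (reddish brown) ring, 56 mm across, 22 mm high, with a hole right through its middle. Tapered foot to z = 6 mm (radius 18 to 23.5 mm), then a shoulder that rests on the rim below. Rim open, inner radius 25.5 mm: takes the next foot. Origin: centre of the underside, z up; starts on the worktop. Grasp across the body. Seated on the white tray, its origin is 28 mm above the tray's.
- grey_tray: Round grey tray with two ivory crowns in it (fixed, below the rim), 56 mm across, 28 mm high. Tapered foot to z = 6 mm (radius 18 to 23.5 mm), then a shoulder that rests on the rim below. Rim open, inner radius 25.5 mm: takes the next foot. Origin: centre of the underside, z up; starts on the worktop. Grasp across the body. Seated on the vent ring, its origin is 16 mm above the ring's.
- lid: Round white lid, 56 mm across, its disc reaching to z = 11 mm; in its centre a grey round knob, 18 mm across, from z = 11 to z = 31 mm. Tapered foot to z = 6 mm (radius 18 to 23.5 mm), then a shoulder that rests on the rim below. Origin: centre of the underside, z up; starts on the worktop. Grasp across the knob. Seated on the grey tray, its origin is 22 mm above the tray's.
- furnace_plate: The target: round white ceramic plate, 72 mm across, 15 mm high, with a round recess of 25.5 mm radius and 8 mm depth in its top, an orange spot in its middle. Fixed. Origin: centre of its underside on the worktop, z up.
- cooling_block: Not to be used: square ribbed aluminium block, 66 x 66 x 16.5 mm, with a square recess. Fixed. Origin: centre of its underside, z up.
- stone_cast: Bystander: beige horseshoe-shaped stone cast of a dental arch, 51 x 66 x 26 mm, loose. Origin: centre of its underside, z up.
- gel_pot: Bystander: small white pot with a blue lid, 53 mm across, 42 mm high, loose. Origin: centre of its underside, z up.
Not all that is in view belongs to the job. What is shaped like the grey_tray but pink is not meant.

How it is judged:
At the end, for the whole second after the job is handed in: From the bottom up: furnace plate, white tray, vent ring, grey tray, lid; each piece within 5 mm sideways of the one below it and within 2 mm of its fully seated height, tilted less than 0.06 rad and at rest (horizontal distance between white_tray and furnace_plate below 0.005 m and z of white_tray in the frame of furnace_plate between 0.007 and 0.011 m and angle between each of white_tray, vent_ring, grey_tray, lid's own z axis and vertical below 0.06 rad and linear speed of each of white_tray, vent_ring, grey_tray, lid below 0.01 m/s and angular speed of each of white_tray, vent_ring, grey_tray, lid below 0.1 rad/s and horizontal distance between vent_ring and white_tray below 0.005 m and z of vent_ring in the frame of white_tray between 0.026 and 0.03 m and horizontal distance between grey_tray and vent_ring below 0.005 m and z of grey_tray in the frame of vent_ring between 0.014 and 0.018 m and horizontal distance between lid and grey_tray below 0.005 m and z of lid in the frame of grey_tray between 0.02 and 0.024 m); the robot touches nothing.
It fails at once if a tray is tipped by more than 0.6 rad (its crowns would fall out) (angle between any of white_tray, grey_tray's own z axis and vertical above 0.6 rad).
It fails at once if the stone cast or the gel pot is moved by more than 20 mm (distance of any of stone_cast, gel_pot from where it was at the start of the episode above 0.02 m).
It fails at once if a piece is set on the cooling block (contact force between any of white_tray, grey_tray, vent_ring, lid and cooling_block above 0.2 N).
It also fails if it takes over 102 s, if anything falls off the work surface, if the arm or the gripper's body presses on something with over 40 N, if the wrist force passes 120 N, or if a joint passes its speed limit or range.

ROBOT

A 7-joint arm with a two-finger parallel gripper is mounted at the origin on a cart in front of the work surface, level with it; the furniture and walls round the work are solid. World frame = base frame: x ahead of the robot, y to its left, z up, the work surface at z = 0. Lengths are in m, angles in rad, forces in N, time in s.
With the tool pointing down it reaches from about 0.4 to 0.85 m from the base axis. Payload 10.4 kg.
Tool frame: the origin (TCP) lies midway between the tips of the shut fingers; the grasp point (between the pads) lies 19 mm behind it; z points along the fingers, y is the direction in which the jaws open and shut (so a half turn about z gives the same grasp; the last joint's range is limited). The gripper opens to 85 mm and grips with 20 to 120 N. Pads are 22 mm wide; open, the fingers measure 114 mm over their backs; the gripper's body (76 mm by 85 mm) begins 54 mm behind the grasp point. The pads swing forward as they close: fully open they stand 13 mm farther back than shut.
Start: joints at [1.087, 0.332, -0.065, 1.46, 0.022, 1.35, -0.088], TCP at [0.278, -0.56, 0.231] pointing down, gripper open.
Joint ranges: [-2.6, 2.6], [-0.5, 2.12], [-1.47, 1.34], [0.16, 2.42], [-1.27, 4.41], [0.06, 2.06], [-2.6, 2.6]. Speed limits (rad/s): [2.22, 2.22, 2.79, 2.79, 3.14, 3.14, 3.14].

INTERFACE

Orientations are given as a unit quaternion [x, y, z, w].
In Python, from workcell import manip, viewer gives the robot as it stands.
- The arm moves only by the tool move_arm, never from a script. Its argument "deltas" is a list of rows, each a list of 7 numbers: the shift along the tool's x, y, z in m, then the turn, a rotation vector about the tool's x, y, z in degrees, then the opening, from -1 (shut) to 1 (fully open). In form: [[dx, dy, dz, wx, wy, wz, gripper], ...]. A call has 1 to 10 rows; each row shifts and turns the commanded pose from where the row before left it, along the tool's axes as they then stand; what a row does not reach is not made up. A row lasts 1/8 s, in which the tool goes at most 62.5 mm and 10.7 degrees, less where a joint would pass 70% of its speed; a pose out of reach is approached as far as the arm can. A call with a gripper value outside its range is refused whole. The fingers move at their own pace and stop on an object; "force" is the grip in N (left out, the last holds). Time passes only in rows, so rows that do not move let the fingers close. It gives the time, the measured TCP pose, the force and the opening at its end, in the units of the state.
- manip.get_obs(): the state, without advancing time (a new reading comes with each control period).
- viewer.camera(name): name is "scene" or "top" or "wrist"; returns (picture, depth): 420x560x3 uint8, red, green, blue; 420x560 float32, m along the optical axis (not along the pixel's ray), 0 where there is no reading.
- viewer.calibration(name): a dict with "fx", "fy", "cx", "cy" (pixels), "R" (3x3) and "t" (3): a world point X has camera coordinates R X + t; the wrist camera has in their place "T_tool_cam" (4x4, takes a point from camera to tool coordinates, whose origin is the TCP and whose axes are the flange's). Camera axes: x right, y down, z forward; pixel columns grow to the right and rows downward; lengths in m; the calibration is good to about 2 mm. A picture is of the moment at which its call begins: read the wrist's pose just before it. calibration takes no time and is no camera call.
- manip.hand_in(): hands the job in, once; it reports no verdict.
The state is a dict: "clock": time; "joint_pos": joint angles; "joint_velocities": joint speeds; "tau": joint torques, N m; "position": TCP position; "ee_rot": TCP orientation; "ft_force": force on the tool from outside, world axes, zero at the start; "torque": the same for the moment, N m; "grip_width": opening from 0.0 (shut) to 1.0 (fully open).
Only numpy, scipy, OpenCV 4.12 (cv2) and the standard library are available. Lean on these libraries where they do the work, as an engineer would, in place of code of your own. Each camera call takes 0.05 s, during which the arm holds its last target.

## Working session

There is one attempt and no reset: what is moved stays moved. The work goes in short steps, Python scripts to look and compute and a tool call to move; the robot and the scene stay as the last step left them, time stands still between calls to the robot, and variables do not carry over. Pictures are saved under pics/ and viewed, and the job is handed in when it is done.

Besides the shell and the picture viewer there is one more tool, called after "Request:" by a JSON object that holds its "op" and its "data". move_arm: Moves the arm, as the interface text tells. Its arguments: {"type":"object","properties":{"deltas":{"type":"array"},"force":{"type":"number"}},"required":["deltas"]}

```bash
mkdir -p pics; python3 - <<'E'
from workcell import manip, viewer
import cv2,numpy as np
np.set_printoptions(precision=4,suppress=True)
o=manip.get_obs();print({k:np.round(v,4) for k,v in o.items()})
for n in ["scene","top"]:
    p,d=viewer.camera(n);cv2.imwrite(f"pics/{n}0.png",p[:,:,::-1]);np.save(f"{n}0d.npy",d);np.save(f"{n}0p.npy",p)
    print(n,viewer.calibration(n))
print(viewer.calibration("wrist"))
E
```

```text
{'clock': np.float64(0.0), 'joint_pos': array([ 1.0874,  0.3329, -0.0647,  1.461 ,  0.0216,  1.3499, -0.0885]), 'joint_velocities': array([-0.0001,  0.0014, -0.0001,  0.0003, -0.0014,  0.0012,  0.0012]), 'tau': array([  0.0009, -62.5425,   0.0497, -39.16  ,   0.0163,   0.0098,
        -0.    ]), 'position': array([ 0.2777, -0.5595,  0.2305]), 'ee_rot': array([ 0.9736,  0.2284, -0.0002, -0.0007]), 'ft_force': array([ 0.3584,  0.0952, -0.8381]), 'torque': array([ 0.0083, -0.0175, -0.0228]), 'grip_width': np.float64(0.9965)}
scene {'fx': 542.1913019281324, 'fy': 542.1913019281324, 'cx': 273.43339410498044, 'cy': 212.15799700979167, 'R': array([[-0.908 , -0.419 ,  0.0041],
       [-0.2592,  0.5539, -0.7912],
       [ 0.3292, -0.7195, -0.6115]]), 't': array([0.4456, 0.2197, 1.101 ])}
top {'fx': 515.2330903680894, 'fy': 515.2330903680894, 'cx': 283.1683181854, 'cy': 212.76404174550888, 'R': array([[-0.0291, -0.9992,  0.0258],
       [-0.9973,  0.0273, -0.0687],
       [ 0.0679, -0.0277, -0.9973]]), 't': array([-0.0911,  0.55  ,  1.0774])}
{'fx': 334.7659076123007, 'fy': 334.7659076123007, 'cx': 282.1443785129612, 'cy': 211.6867031273005, 'T_tool_cam': array([[-0.0001, -0.9586, -0.2847,  0.072 ],
       [ 1.    ,  0.0001, -0.0007, -0.001 ],
       [ 0.0006, -0.2847,  0.9586, -0.143 ],
       [ 0.    ,  0.    ,  0.    ,  1.    ]])}
```

View pics/scene0.png

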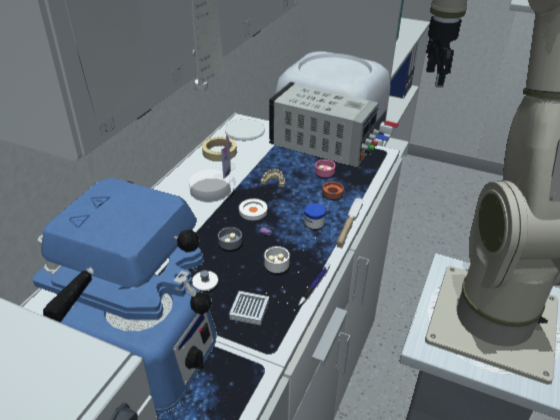

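View pics/top0.png

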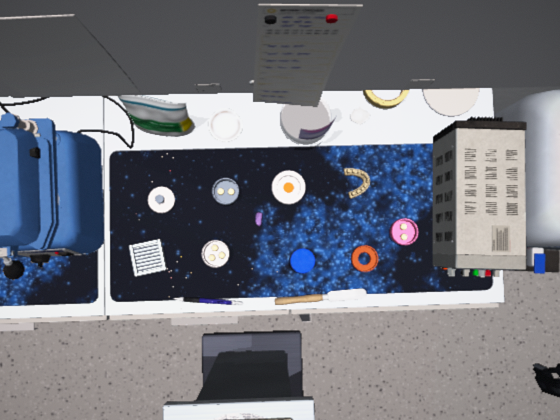

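The top view shows the lid (161,199), grey tray (226,190), plate (289,187), stone cast (357,182), pink tray (404,232), vent ring (364,258), gel pot (303,261), white tray (215,253) and cooling block (147,258). I'll measure them next.

```bash
cat > h.py <<'E'
import numpy as np,cv2
from workcell import manip,viewer
np.set_printoptions(precision=4,suppress=True)
def world(d,c):
    v,u=np.mgrid[:d.shape[0],:d.shape[1]]
    P=np.stack([(u-c['cx'])/c['fx']*d,(v-c['cy'])/c['fy']*d,d],-1)
    return (P-c['t'])@c['R']
def cast(uv,c,z):
    uv=np.atleast_2d(uv).astype(float)
    r=np.c_[(uv[:,0]-c['cx'])/c['fx'],(uv[:,1]-c['cy'])/c['fy'],np.ones(len(uv))]@c['R']
    o=-c['R'].T@c['t']
    return o+r*((z-o[2])/r[:,2])[:,None]
E
python3 - <<'E'
from h import *
obj=dict(lid=((161,199),.011,(208,280)),grey=((226,190),.028,(230,238)),plate=((289,187),.015,(253,210)),white=((215,253),.034,(277,258)),ring=((364,258),.022,(333,190)),gel=((303,261),.042,(315,215)),pink=((404,232),.028,(325,168)),cast=((357,182),.026,(273,178)),block=((147,258),.0165,(250,306)))
p=np.load('top0p.npy');d=np.load('top0d.npy');c=viewer.calibration('top');W=world(d,c)
print('table z',[W[v,u] for u,v in [(250,230),(330,230),(190,200),(185,270),(400,190)]])
for k,(uv,z,_) in obj.items():
    u,v=uv;s=W[v-25:v+25,u-25:u+25];m=(s[...,2]>z-.008)&(s[...,2]<z+.02)
    n,l,st,ce=cv2.connectedComponentsWithStats(m.astype(np.uint8))
    i=1+np.argmax(st[1:,4])
    vv,uu=np.nonzero(l==i);uu+=u-25;vv+=v-25
    (cx,cy),r=cv2.minEnclosingCircle(np.c_[uu,vv].astype(np.float32))
    X=cast((cx,cy),c,z)[0]; e=cast([(cx+r,cy)],c,z)[0]
    print(k,'px',round(cx,1),round(cy,1),round(r,1),'w',X,'diam',2*np.hypot(*(e-X)[:2]),'medz',np.median(s[l==i][:,2]), 'maxz',np.percentile(s[l==i][:,2],97),'reach',np.hypot(*X[:2]))
big=cv2.resize(p[140:310,100:500],None,fx=2,fy=2,interpolation=cv2.INTER_CUBIC);cv2.imwrite('pics/z1.png',big[:,:,::-1])
E
```

```text
table z [array([ 0.5132, -0.0345,  0.0009]), array([ 0.5083, -0.2076,  0.0006]), array([0.5814, 0.093 , 0.0035]), array([0.4315, 0.1066, 0.0008]), array([ 0.5915, -0.3643,  0.0002])]
lid px 161.1 200.2 14.1 w [0.5819 0.1533 0.011 ] diam 0.060078002668921035 medz 0.011151000454029126 maxz 0.02944733795703462 reach 0.6017366309865283
grey px 225.5 190.5 13.2 w [0.5971 0.0141 0.028 ] diam 0.055932637720638834 medz 0.027360102656181613 maxz 0.031652955776431735 reach 0.5972608035251468
plate px 288.5 186.7 16.7 w [ 0.6034 -0.1198  0.015 ] diam 0.07190396451980084 medz 0.013479757760516912 maxz 0.01823838923693568 reach 0.615188068156523
white px 215.5 253.0 13.5 w [0.4661 0.0374 0.034 ] diam 0.056121412249560756 medz 0.03367919128377917 maxz 0.03724007538467702 reach 0.46763901321417156
ring px 364.8 257.8 13.3 w [ 0.4465 -0.2769  0.022 ] diam 0.056856983140059755 medz 0.017016995118545136 maxz 0.02515875921494711 reach 0.5253946904272836
gel px 302.4 260.2 12.4 w [ 0.446  -0.1431  0.042 ] diam 0.0517256826304198 medz 0.04167199615147544 maxz 0.045584591346011505 reach 0.4683883501493745
pink px 404.2 231.3 13.6 w [ 0.5002 -0.3621  0.028 ] diam 0.05822610959398856 medz 0.02700225342845348 maxz 0.031016297934476904 reach 0.6175021964419707
cast px 363.0 176.0 7.8 w [ 0.6209 -0.2794  0.026 ] diam 0.033551155132614564 medz 0.023370193610376955 maxz 0.027549606381397605 reach 0.6808207665914661
block px 147.5 257.0 21.9 w [0.4617 0.1823 0.0165] diam 0.09199828672438315 medz 0.012720889236774311 maxz 0.019104187077809566 reach 0.496409148252054
```

View pics/z1.png

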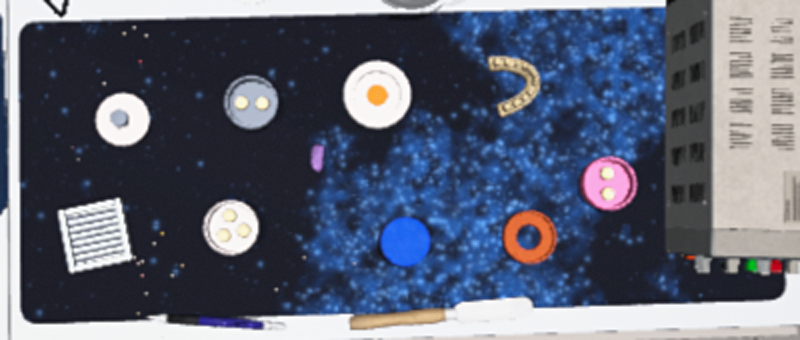

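Request:
{"op": "move_arm", "data": {"deltas": [[0, 0, 0, 0, 0, -9, 1], [0, 0, 0, 0, 0, -9, 1], [0, 0, 0, 0, 0, -9, 1], [0, 0, 0, 0, 0, -9, 1], [0, 0, 0, 0, 0, -9, 1], [0, 0, 0, 0, 0, -9, 1], [0, 0, 0, 0, 0, -9.5, 1]], "force": 40}}

```text
clock: 0.98
position: [0.2778, -0.5596, 0.2309]
ee_rot: [0.706, 0.708, 0.0, -0.0]
ft_force: [0.9, -0.5, -0.5]
grip_width: 1.002
```

Request:
{"op": "move_arm", "data": {"deltas": [[0.03, 0.01, 0, 0, 0, 0, 1], [0.05, 0.016, 0, 0, 0, 0, 1], [0.055, 0.0175, 0, 0, 0, 0, 1], [0.055, 0.0175, 0, 0, 0, 0, 1], [0.055, 0.0175, 0, 0, 0, 0, 1], [0.055, 0.0175, 0, 0, 0, 0, 1], [0.055, 0.0175, 0, 0, 0, 0, 1], [0.055, 0.0175, 0, 0, 0, 0, 1], [0.055, 0.0175, 0.02, 0, 0, 0, 1], [0.055, 0.0175, 0.03, 0, 0, 0, 1]]}}

```text
clock: 2.22
position: [0.4448, -0.0406, 0.1825]
ee_rot: [0.708, 0.706, 0.0, 0.001]
ft_force: [1.5, -1.4, -0.5]
grip_width: 0.998
```

Request:
{"op": "move_arm", "data": {"deltas": [[0.045, 0.0135, 0.03, 0, 0, 0, 1], [0.032, 0.0085, 0.02, 0, 0, 0, 1], [0, 0, 0, 0, 0, 0, 1]]}}

```text
clock: 2.6
position: [0.4653, 0.0373, 0.131]
ee_rot: [0.706, 0.708, -0.0, -0.002]
ft_force: [-0.6, -0.0, -0.8]
grip_width: 0.999
```

```bash
cat >> h.py <<'E'
from scipy.spatial.transform import Rotation as Ro
def wrist(name):
    o=manip.get_obs();p,d=viewer.camera('wrist');k=viewer.calibration('wrist')
    T=np.eye(4);T[:3,:3]=Ro.from_quat(o['ee_rot']).as_matrix();T[:3,3]=o['position']
    T=T@k['T_tool_cam'];c=dict(k);c['R']=T[:3,:3].T;c['t']=-T[:3,:3].T@T[:3,3]
    cv2.imwrite(f'pics/{name}.png',p[:,:,::-1]);np.savez(f'{name}.npz',p=p,d=d,R=c['R'],t=c['t'])
    print('tcp',o['position'],'yaw',np.degrees(np.arctan2(*T[[1,0],1]))if 0 else '', 'F',o['ft_force'],'g',o['grip_width'],'t',o['clock'])
    return p,d,c
def disc(d,c,z,band=.004,near=None):
    W=world(d,c);m=((abs(W[...,2]-z)<band)&(d>0)).astype(np.uint8)
    n,l,st,ce=cv2.connectedComponentsWithStats(m)
    for i in range(1,n):
        if st[i,4]<300: continue
        P=W[l==i][:,:2].astype(np.float32);(x,y),r=cv2.minEnclosingCircle(P)
        vv,uu=np.nonzero(l==i);f=cast(cv2.fitEllipse(cv2.convexHull(np.c_[uu,vv].astype(np.int32)))[0],c,z)[0]
        print('disc n',st[i,4],'mec',np.array([x,y,r]),'ell',f,'px',ce[i],'medz',np.median(W[l==i][:,2]))
E
python3 - <<'E'
from h import *
p,d,c=wrist('w1');disc(d,c,.034)
E
```

```text
tcp [0.4653 0.0373 0.131 ] yaw  F [-0.6011 -0.0192 -0.8041] g 0.9988276506833684 t 2.6
disc n 652 mec [0.5823 0.1554 0.0096] ell [0.5808 0.1547 0.034 ] px [462.6058  42.1871] medz 0.031211822281215294
disc n 939 mec [0.4643 0.0398 0.0281] ell [0.4643 0.041  0.034 ] px [282.5942 211.1715] medz 0.03418518098778415
```

View pics/w1.png

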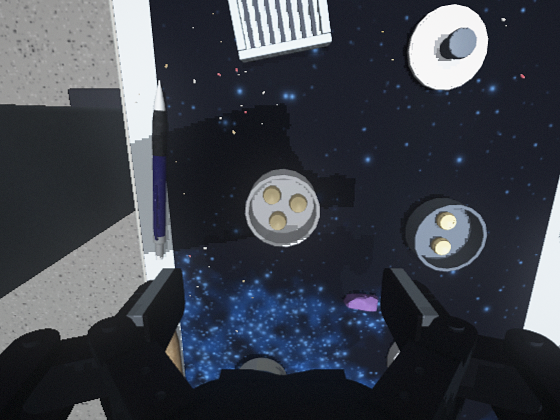

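The wrist view puts the white tray at pixel (283,208), about (0.464, 0.040), which agrees with the top view within 3 mm. I'll descend and grip.

Request:
{"op": "move_arm", "data": {"deltas": [[0.002, -0.001, 0.03, 0, 0, 0, 1], [0, 0, 0.04, 0, 0, 0, 1], [0, 0, 0.03, 0, 0, 0, 1], [0, 0, 0.015, 0, 0, 0, 1], [0, 0, 0.006, 0, 0, 0, 1], [0, 0, 0, 0, 0, 0, 1], [0, 0, 0, 0, 0, 0, -1], [0, 0, 0, 0, 0, 0, -1], [0, 0, 0, 0, 0, 0, -1], [0, 0, 0, 0, 0, 0, -1]]}}

```text
clock: 3.9
position: [0.466, 0.0366, 0.0127]
ee_rot: [0.708, 0.707, 0.0, 0.001]
ft_force: [-3.4, 0.1, 10.5]
grip_width: 0.657
```

Request:
{"op": "move_arm", "data": {"deltas": [[0, 0, 0, 0, 0, 0, -1], [0, 0, 0, 0, 0, 0, -1]]}}

```text
clock: 4.15
position: [0.4659, 0.0366, 0.0126]
ee_rot: [0.708, 0.707, 0.0, 0.001]
ft_force: [-2.9, -1.0, 11.1]
grip_width: 0.652
```

Request:
{"op": "move_arm", "data": {"deltas": [[0, 0, -0.01, 0, 0, 0, -1], [0, 0, -0.025, 0, 0, 0, -1], [0, 0, -0.035, 0, 0, 0, -1], [0, 0, -0.02, 0, 0, 0, -1], [0, 0, 0, 0, 0, 0, -1]]}}

```text
clock: 4.78
position: [0.4663, 0.0367, 0.1031]
ee_rot: [0.708, 0.706, 0.001, 0.001]
ft_force: [-0.1, -0.6, -0.8]
grip_width: 0.651
```

```bash
python3 - <<'E'
from h import *
p,d,c=wrist('w2')
W=world(d,c);m=(W[...,2]>.06)&(d>0);print(np.percentile(W[190:260,230:330][m[190:260,230:330]],[50,90],axis=0))
for z in np.arange(.105,.125,.004): disc(d,c,z,.003)
E
```

```text
tcp [0.4663 0.0367 0.1031] yaw  F [-0.089  -0.558  -0.7631] g 0.6510591962742591 t 4.775
[[0.465  0.0603 0.1106]
 [0.4806 0.0671 0.1246]]
disc n 363 mec [0.4661 0.055  0.0236] ell [0.4655 0.0396 0.105 ] px [283.0937 219.6226] medz 0.10529846298648686
disc n 883 mec [0.4655 0.0386 0.0257] ell [0.4656 0.0388 0.105 ] px [282.3375 302.4655] medz 0.10524242248695898
disc n 402 mec [0.4662 0.055  0.0236] ell [0.4656 0.0429 0.109 ] px [283.3159 222.4552] medz 0.10902719799348785
disc n 1026 mec [0.4657 0.0388 0.0257] ell [0.4655 0.0388 0.109 ] px [281.7973 307.3148] medz 0.10902190268214376
disc n 412 mec [0.4656 0.0546 0.0238] ell [0.4658 0.0443 0.113 ] px [282.8641 225.5243] medz 0.1130210028463031
disc n 811 mec [0.4574 0.0496 0.0072] ell [0.4573 0.0502 0.113 ] px [263.2528 256.8434] medz 0.11367091539032724
disc n 791 mec [0.4776 0.0431 0.0072] ell [0.4775 0.0436 0.113 ] px [309.8129 270.6094] medz 0.1137278641013957
disc n 1087 mec [0.4654 0.039  0.0258] ell [0.4656 0.0389 0.113 ] px [281.644  312.5014] medz 0.11309237048702755
disc n 761 mec [0.4618 0.0284 0.0072] ell [0.4618 0.0292 0.113 ] px [273.9448 299.7464] medz 0.11364032969789038
disc n 453 mec [0.4657 0.0546 0.0237] ell [0.4658 0.0451 0.117 ] px [282.5651 228.6556] medz 0.117105581091401
disc n 1167 mec [0.4656 0.0389 0.0257] ell [0.4656 0.0391 0.117 ] px [282.3076 317.425 ] medz 0.11709743951122341
disc n 517 mec [0.466  0.0553 0.0235] ell [0.4656 0.0492 0.121 ] px [282.6325 232.3133] medz 0.12115557915198727
disc n 1264 mec [0.4654 0.0381 0.0261] ell [0.4654 0.0382 0.121 ] px [281.822  322.5641] medz 0.1210633203544621
disc n 3576 mec [0.4656 0.0462 0.0349] ell [0.4655 0.0421 0.125 ] px [282.795  288.8537] medz 0.12458605225125724
```

View pics/w2.png

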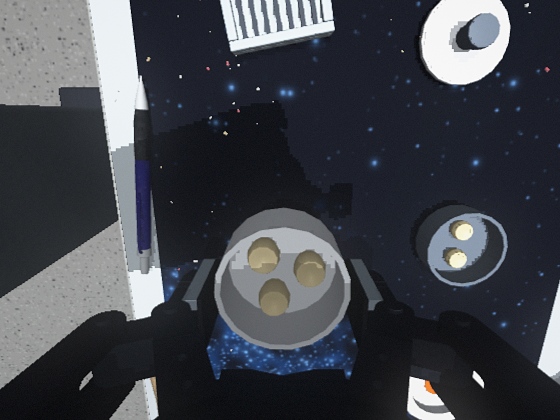

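The tray is held level, with its centre within 2 mm of the TCP and its origin about 12 mm below it. Next I carry it to the plate.

Request:
{"op": "move_arm", "data": {"deltas": [[-0.015, 0.013, -0.01, 0, 0, 0, -1], [-0.03, 0.026, -0.01, 0, 0, 0, -1], [-0.035, 0.031, 0, 0, 0, 0, -1], [-0.035, 0.031, 0, 0, 0, 0, -1], [-0.027, 0.024, 0, 0, 0, 0, -1], [-0.0155, 0.0125, 0, 0, 0, 0, -1], [0, 0, 0, 0, 0, 0, -1], [0, 0, 0, 0, 0, 0, -1]]}}

```text
clock: 5.82
position: [0.6021, -0.1206, 0.1209]
ee_rot: [0.708, 0.707, -0.0, -0.001]
ft_force: [-0.2, 0.3, -0.5]
grip_width: 0.657
```

```bash
python3 - <<'E'
from h import *
o=manip.get_obs();print(o['position'],o['ee_rot'])
p,d=viewer.camera('top');c=viewer.calibration('top')
cv2.imwrite('pics/t2.png',cv2.resize(p[100:310,150:430],None,fx=2.5,fy=2.5)[:,:,::-1])
p,d=viewer.camera('scene')
cv2.imwrite('pics/s2.png',cv2.resize(p[130:330,160:400],None,fx=3,fy=3)[:,:,::-1])
E
```

```text
[ 0.6021 -0.1206  0.1209] [ 0.7076  0.7067 -0.0002 -0.0006]
```

View pics/s2.png

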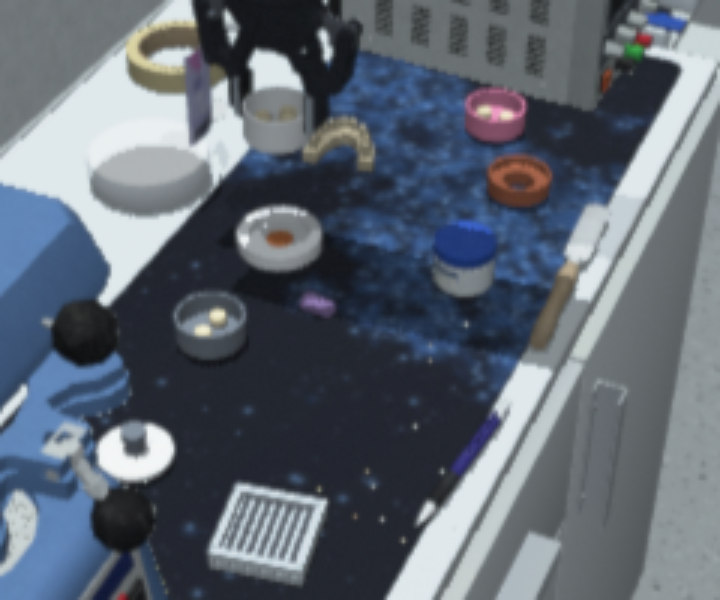

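The scene view shows the tray held level above the plate, whose recess and orange spot are clear at (280,238). I'll cross-check the plate using the orange spot in both fixed views.

```bash
python3 - <<'E'
from h import *
for n,b in(('top',(289,187)),('scene',(253,210))):
    p=np.load(n+'0p.npy').astype(int);c=viewer.calibration(n);u,v=b
    s=p[v-12:v+12,u-12:u+12];m=(s[...,0]-s[...,2]>80);vv,uu=np.nonzero(m)
    print(n,m.sum(),cast((uu.mean()+u-12,vv.mean()+v-12),c,.007))
E
```

```text
top 85 [[ 0.6032 -0.1192  0.007 ]]
scene 33 [[ 0.6034 -0.1186  0.007 ]]
```

Request:
{"op": "move_arm", "data": {"deltas": [[0, 0.0015, 0.02, 0, 0, 0, -1], [0, 0, 0.03, 0, 0, 0, -1], [0, 0, 0.02, 0, 0, 0, -1], [0, 0, 0.012, 0, 0, 0, -1], [0, 0, 0.007, 0, 0, 0, -1], [0, 0, 0.006, 0, 0, 0, -1], [0, 0, 0.003, 0, 0, 0, -1], [0, 0, 0, 0, 0, 0, -1]]}}

```text
clock: 6.92
position: [0.6042, -0.1211, 0.0237]
ee_rot: [0.708, 0.706, 0.0, 0.0]
ft_force: [0.1, 0.9, -0.4]
grip_width: 0.651
```

Request:
{"op": "move_arm", "data": {"deltas": [[0, 0, 0.0015, 0, 0, 0, -1], [0, 0, 0.0015, 0, 0, 0, -1], [0, 0, 0, 0, 0, 0, -1]]}}

```text
clock: 7.3
position: [0.6043, -0.1211, 0.0218]
ee_rot: [0.708, 0.706, -0.0, 0.0]
ft_force: [-4.3, 0.4, 9.5]
grip_width: 0.652
```

Request:
{"op": "move_arm", "data": {"deltas": [[0, 0, 0, 0, 0, 0, 0.0], [0, 0, 0, 0, 0, 0, 0.5], [0, 0, 0, 0, 0, 0, 1], [0, 0, 0, 0, 0, 0, 1], [0, 0, -0.02, 0, 0, 0, 1], [0, 0, -0.04, 0, 0, 0, 1], [0, 0, -0.04, 0, 0, 0, 1], [0, 0, -0.02, 0, 0, 0, 1], [0, 0, 0, 0, 0, 0, 1]]}}

```text
clock: 8.43
position: [0.6048, -0.1211, 0.1423]
ee_rot: [0.708, 0.706, 0.001, 0.001]
ft_force: [-0.1, 0.7, -0.5]
grip_width: 1.0
```

```bash
python3 - <<'E'
from h import *
p,d,c=wrist('w3');disc(d,c,.043,.003);disc(d,c,.0135,.003)
W=world(d,c);m=(abs(W[...,2]-.043)<.005)&(np.hypot(W[...,0]-.6033,W[...,1]+.118)<.04);P=W[m]
A=np.c_[P[:,:2],np.ones(len(P))];print('plane',np.linalg.lstsq(A,P[:,2],rcond=None)[0])
E
```

```text
tcp [ 0.6048 -0.1211  0.1423] yaw  F [-0.0643  0.718  -0.5499] g 0.9997977674346481 t 8.425
disc n 874 mec [ 0.6034 -0.1179  0.0282] ell [ 0.6036 -0.1167  0.043 ] px [281.4451 208.4817] medz 0.043213839858871825
disc n 3276 mec [ 0.4445 -0.1416  0.0263] ell [ 0.4458 -0.1399  0.043 ] px [ 76.7445 237.1819] medz 0.04245808914643952
disc n 795 mec [0.5958 0.0179 0.0255] ell [0.5961 0.0195 0.0135] px [273.8302  16.4226] medz 0.01105755556013615
disc n 527 mec [ 0.5353 -0.054   0.0145] ell [ 0.5366 -0.0523  0.0135] px [195.3643 118.1082] medz 0.013429043451333262
disc n 1327 mec [ 0.6021 -0.1176  0.0358] ell [ 0.6022 -0.1164  0.0135] px [275.6518 178.8086] medz 0.01525117556058658
disc n 870 mec [ 0.366  -0.1538  0.045 ] ell [ 0.3683 -0.1549  0.0135] px [ 11.3701 246.1563] medz 0.013964826907171938
disc n 744 mec [ 0.6095 -0.2585  0.0353] ell [ 0.6066 -0.2606  0.0135] px [288.7392 347.2298] medz 0.013272526942217124
plane [0.0005 0.0117 0.0437]
```

View pics/w3.png

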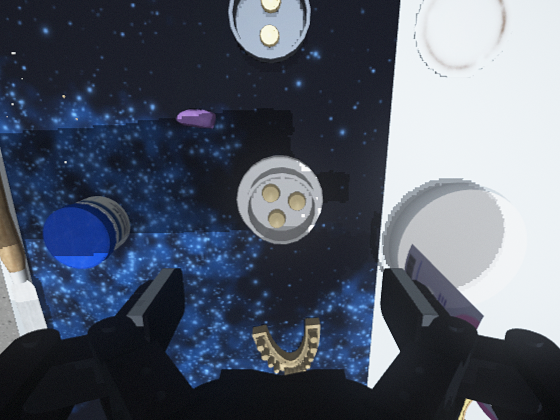

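The white tray is seated: rim z = 0.043 against 0.043 expected, level, and centred on the plate. Now the ring.

Request:
{"op": "move_arm", "data": {"deltas": [[-0.015, -0.015, 0, 0, 0, 0, 1], [-0.03, -0.03, 0, 0, 0, 0, 1], [-0.035, -0.035, 0, 0, 0, 0, 1], [-0.035, -0.035, 0, 0, 0, 0, 1], [-0.027, -0.028, 0.01, 0, 0, 0, 1], [-0.014, -0.015, 0.005, 0, 0, 0, 1], [0, 0, 0, 0, 0, 0, 1]]}}

```text
clock: 9.35
position: [0.4436, -0.2776, 0.1238]
ee_rot: [0.709, 0.705, -0.001, -0.001]
ft_force: [0.6, 0.3, 0.0]
grip_width: 0.998
```

```bash
python3 - <<'E'
from h import *
p,d,c=wrist('w4');disc(d,c,.022,.004)
W=world(d,c)
m=(d>0)&(W[...,0]<.42)&(W[...,0]>.3)&(abs(W[...,1]+.277)<.03)
for x in np.arange(.36,.42,.004):
    q=m&(abs(W[...,0]-x)<.002);print(round(x,3),q.sum(),np.percentile(W[q][:,2],[5,50,95]) if q.sum() else '')
E
```

```text
tcp [ 0.4436 -0.2776  0.1238] yaw  F [0.6319 0.3179 0.012 ] g 0.997934854340942 t 9.35
disc n 900 mec [ 0.4444 -0.2753  0.0282] ell [ 0.4445 -0.2744  0.022 ] px [285.1456 209.6656] medz 0.022177756893478486
disc n 305 mec [ 0.4966 -0.3552  0.027 ] ell [ 0.498  -0.3578  0.022 ] px [343.1902 286.023 ] medz 0.02203553218178326
disc n 393 mec [ 0.4998 -0.3639  0.0254] ell [ 0.5004 -0.3648  0.022 ] px [356.4097 328.3944] medz 0.021980910657062473
0.36 294 [-0.003   0.0081  0.0106]
0.364 319 [-0.0027  0.0092  0.0107]
0.368 364 [-0.0016  0.0094  0.1913]
0.372 879 [0.0002 0.1899 0.1964]
0.376 1666 [0.0003 0.1934 0.2004]
0.38 2896 [0.0002 0.1928 0.2047]
0.384 2533 [0.0002 0.1923 0.2098]
0.388 1686 [-0.0002  0.1873  0.1911]
0.392 1312 [-0.0002  0.1857  0.1915]
0.396 1669 [-0.0001  0.174   0.195 ]
0.4 3218 [0.0004 0.1621 0.1982]
0.404 1040 [-0.0004  0.1992  0.206 ]
0.408 1140 [-0.0003  0.2017  0.2101]
0.412 1520 [-0.0001  0.2042  0.2144]
0.416 1491 [0.0001 0.209  0.2169]
```

View pics/w4.png

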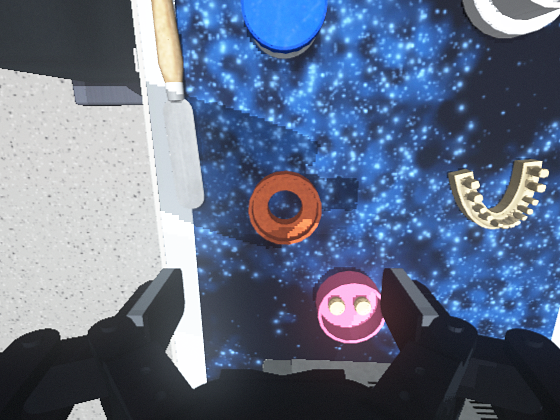

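The ring sits at (285,208), about (0.445, -0.277). The spatula's edge at x≈0.37 clears the fingers, whose backs reach x≈0.388.

Request:
{"op": "move_arm", "data": {"deltas": [[0.001, 0.002, 0.03, 0, 0, 0, 1], [0, 0, 0.04, 0, 0, 0, 1], [0, 0, 0.03, 0, 0, 0, 1], [0, 0, 0.014, 0, 0, 0, 1], [0, 0, 0.007, 0, 0, 0, 1], [0, 0, 0, 0, 0, 0, 1], [0, 0, 0, 0, 0, 0, 1]]}}

```text
clock: 10.28
position: [0.4484, -0.2761, 0.0055]
ee_rot: [0.708, 0.706, 0.0, 0.001]
ft_force: [-0.3, 0.2, 0.0]
grip_width: 1.001
```

Request:
{"op": "move_arm", "data": {"deltas": [[0, -0.002, 0.0025, 0, 0, 0, 1], [0, 0, 0, 0, 0, 0, -1], [0, 0, 0, 0, 0, 0, -1], [0, 0, 0, 0, 0, 0, -1], [0, 0, 0, 0, 0, 0, -1], [0, 0, 0, 0, 0, 0, -1], [0, 0, 0, 0, 0, 0, -1]]}}

```text
clock: 11.15
position: [0.4458, -0.2759, 0.0026]
ee_rot: [0.708, 0.706, -0.0, 0.0]
ft_force: [-2.6, 1.1, 7.1]
grip_width: 0.64
```

Request:
{"op": "move_arm", "data": {"deltas": [[0, 0, -0.01, 0, 0, 0, -1], [0, 0, -0.03, 0, 0, 0, -1], [0, 0, -0.04, 0, 0, 0, -1], [0, 0, -0.04, 0, 0, 0, -1], [0, 0, -0.01, 0, 0, 0, -1], [0, 0, 0, 0, 0, 0, -1]]}}

```text
clock: 11.9
position: [0.4458, -0.2759, 0.1323]
ee_rot: [0.708, 0.706, -0.0, 0.001]
ft_force: [0.2, -0.0, -1.7]
grip_width: 0.645
```

```bash
cat >> h.py <<'E'
def held(p,d,c,tcp,rimoff):
    """rim ring height band near the tool axis"""
    W=world(d,c);z=tcp[2]+rimoff
    m=(d>0)&(abs(W[...,2]-z)<.003)&(np.hypot(W[...,0]-tcp[0],W[...,1]-tcp[1])<.034)
    P=W[m];A=np.c_[P[:,:2]-tcp[:2],np.ones(len(P))]
    (x,y),r=cv2.minEnclosingCircle(P[:,:2].astype(np.float32))
    print('held n',len(P),'mec-tcp',x-tcp[0],y-tcp[1],r,'plane',np.linalg.lstsq(A,P[:,2],rcond=None)[0])
E
python3 - <<'E'
from h import *
p,d,c=wrist('w5');tcp=manip.get_obs()['position']
W=world(d,c);s=(np.hypot(W[...,0]-tcp[0],W[...,1]-tcp[1])<.027)&(W[...,2]>.09)&(np.arange(420)[:,None]<350)
print(np.histogram(W[s][:,2],bins=np.arange(.11,.17,.004)))
held(p,d,c,tcp,.0195)
E
```

```text
tcp [ 0.4458 -0.2759  0.1323] yaw  F [ 0.1509 -0.0252 -1.6709] g 0.645122950284666 t 11.9
(array([   0,    0,    0,    0,   19,  263,  291,  340, 6447,  804, 1892,
          0,    0,    0,    1]), array([0.11 , 0.114, 0.118, 0.122, 0.126, 0.13 , 0.134, 0.138, 0.142,
       0.146, 0.15 , 0.154, 0.158, 0.162, 0.166, 0.17 ]))
held n 3723 mec-tcp 2.5829333707372282e-05 0.003888824102574351 0.032952405512332916 plane [-0.0006  0.0084  0.1513]
```

View pics/w5.png

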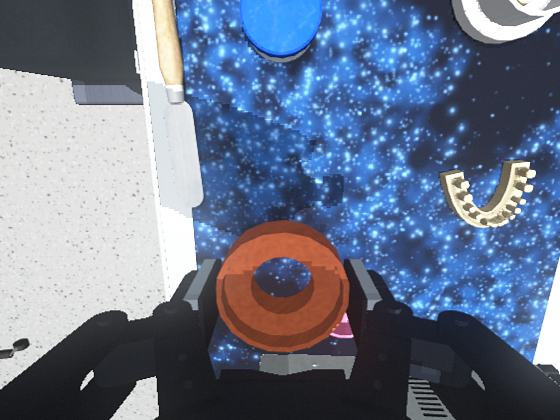

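```bash
python3 - <<'E'
from h import *
for n,z,tcp in(('w5',.1515,[.4458,-.2759]),('w2',.125,[.4663,.0367])):
    f=np.load(n+'.npz');k=viewer.calibration('wrist');c=dict(k,R=f['R'],t=f['t'])
    W=world(f['d'],c)
    # top and bottom rim along centre columns
    m=(abs(W[...,2]-z)<.004)&(f['d']>0)
    m[:, :270]=0;m[:,296:]=0
    ys=W[m][:,1];ys=ys[abs(ys-tcp[1])<.036];print(n,ys.min()-tcp[1],ys.max()-tcp[1],np.percentile(ys-tcp[1],[1,99]))
    g=cast([(283,221),(283,352)] if n=='w5' else [(283,208),(283,348)],c,z)[:,1]-tcp[1];print(g,g.mean())
E
```

```text
w5 -0.028620596818627386 0.028585739331689453 [-0.0275  0.0285]
[ 0.0326 -0.0281] 0.0022449898804577373
w2 -0.02521355197324579 0.03155867237448625 [-0.0246  0.0311]
[ 0.0386 -0.0238] 0.0074082432830375605
```

Request:
{"op": "move_arm", "data": {"deltas": [[0.015, 0.015, 0, 0, 0, 0, -1], [0.03, 0.03, 0, 0, 0, 0, -1], [0.035, 0.035, 0, 0, 0, 0, -1], [0.035, 0.035, 0, 0, 0, 0, -1], [0.028, 0.028, 0, 0, 0, 0, -1], [0.015, 0.015, 0.01, 0, 0, 0, -1], [0, 0, 0.02, 0, 0, 0, -1], [0, 0, 0.02, 0, 0, 0, -1], [0, 0, 0, 0, 0, 0, -1], [0, 0, 0, 0, 0, 0, -1]]}}

```text
clock: 13.2
position: [0.6038, -0.1189, 0.0822]
ee_rot: [0.708, 0.706, -0.0, 0.0]
ft_force: [0.4, 0.7, 0.6]
grip_width: 0.648
```

Request:
{"op": "move_arm", "data": {"deltas": [[0.0008, 0, 0.015, 0, 0, 0, -1], [0, 0, 0.012, 0, 0, 0, -1], [0, 0, 0.006, 0, 0, 0, -1], [0, 0, 0.004, 0, 0, 0, -1], [0, 0, 0.002, 0, 0, 0, -1], [0, 0, 0, 0, 0, 0, -1]]}}

```text
clock: 13.95
position: [0.6041, -0.1172, 0.0431]
ee_rot: [0.708, 0.707, 0.0, 0.0]
ft_force: [1.0, 0.5, 0.3]
grip_width: 0.643
```

Request:
{"op": "move_arm", "data": {"deltas": [[0, 0, 0.0015, 0, 0, 0, -1], [0, 0, 0.0015, 0, 0, 0, -1], [0, 0, 0, 0, 0, 0, -1]]}}

```text
clock: 14.32
position: [0.604, -0.1172, 0.0399]
ee_rot: [0.708, 0.707, -0.0, -0.0]
ft_force: [-0.5, -0.4, 0.5]
grip_width: 0.649
```

Request:
{"op": "move_arm", "data": {"deltas": [[0, 0, 0.0012, 0, 0, 0, -1], [0, 0, 0.0008, 0, 0, 0, -1], [0, 0, 0, 0, 0, 0, -1]]}}

```text
clock: 14.7
position: [0.6042, -0.1172, 0.0395]
ee_rot: [0.708, 0.706, -0.0, 0.0]
ft_force: [-6.6, -0.0, 14.6]
grip_width: 0.643
```

Contact comes at the expected height (TCP 0.0395). I release and check.

Request:
{"op": "move_arm", "data": {"deltas": [[0, 0, -0.0005, 0, 0, 0, 0.0], [0, 0, 0, 0, 0, 0, 0.5], [0, 0, 0, 0, 0, 0, 1], [0, 0, 0, 0, 0, 0, 1], [0, 0, -0.02, 0, 0, 0, 1], [0, 0, -0.04, 0, 0, 0, 1], [0, 0, -0.04, 0, 0, 0, 1], [0, 0, -0.02, 0, 0, 0, 1], [0, 0, 0, 0, 0, 0, 1]]}}

```text
clock: 15.82
position: [0.6048, -0.1173, 0.1603]
ee_rot: [0.708, 0.706, 0.001, 0.001]
ft_force: [-0.3, -0.1, -0.5]
grip_width: 1.003
```

```bash
python3 - <<'E'
from h import *
p,d,c=wrist('w6');disc(d,c,.059,.003)
W=world(d,c);m=(abs(W[...,2]-.059)<.005)&(np.hypot(W[...,0]-.6033,W[...,1]+.118)<.04);P=W[m]
A=np.c_[P[:,:2]-[.6033,-.118],np.ones(len(P))];print('plane',np.linalg.lstsq(A,P[:,2],rcond=None)[0])
E
```

```text
tcp [ 0.6048 -0.1173  0.1603] yaw  F [-0.3412 -0.0906 -0.5157] g 1.0030947470435556 t 15.825
disc n 852 mec [ 0.6037 -0.1167  0.0282] ell [ 0.6033 -0.1157  0.059 ] px [281.527  211.8732] medz 0.05923912235851542
plane [0.0008 0.0079 0.0587]
```

View pics/w6.png

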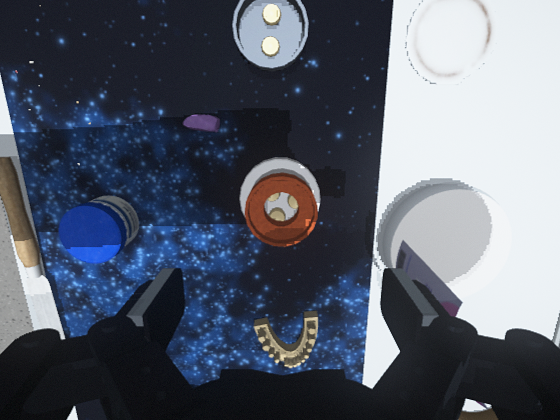

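The ring is seated: rim z = 0.059 as expected, level, about 1.3 mm off the tray's centre. Next the grey tray.

Request:
{"op": "move_arm", "data": {"deltas": [[0.015, -0.001, 0, 0, 0, 0, 1], [0.03, -0.002, 0, 0, 0, 0, 1], [0.035, -0.002, 0.005, 0, 0, 0, 1], [0.03, -0.002, 0.015, 0, 0, 0, 1], [0.015, -0.001, 0.01, 0, 0, 0, 1], [0.006, 0, 0.005, 0, 0, 0, 1], [0, 0, 0, 0, 0, 0, 1]]}}

```text
clock: 16.75
position: [0.5961, 0.0133, 0.123]
ee_rot: [0.708, 0.706, -0.0, -0.0]
ft_force: [1.3, -1.2, 0.7]
grip_width: 0.998
```

```bash
python3 - <<'E'
from h import *
p,d,c=wrist('w7');disc(d,c,.028,.003)
E
```

```text
tcp [0.5961 0.0133 0.123 ] yaw  F [ 1.3021 -1.1821  0.6876] g 0.9979001093522445 t 16.75
disc n 725 mec [0.7349 0.1193 0.0357] ell [0.7348 0.1206 0.028 ] px [485.1862  56.7214] medz 0.028203390389832786
disc n 904 mec [0.596  0.0164 0.0283] ell [0.5958 0.0175 0.028 ] px [283.0808 210.8396] medz 0.028179208151785505
disc n 596 mec [ 0.7731 -0.1707  0.0206] ell [ 0.7816 -0.2128  0.028 ] px [477.1359 410.8926] medz 0.028411458166400547
```

View pics/w7.png

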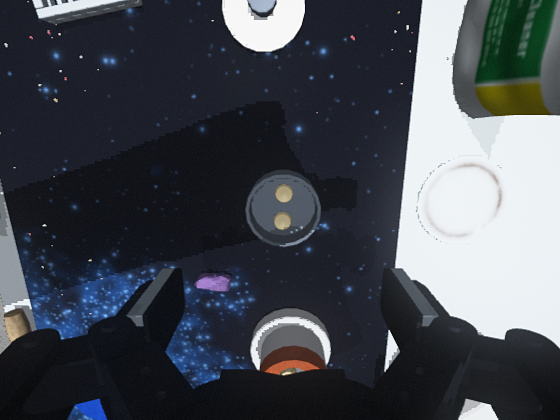

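The grey tray is at (283,208), about (0.596, 0.0145), directly under the gripper. Descend to TCP 0.006.

Request:
{"op": "move_arm", "data": {"deltas": [[0.001, 0, 0.03, 0, 0, 0, 1], [0, 0, 0.04, 0, 0, 0, 1], [0, 0, 0.028, 0, 0, 0, 1], [0, 0, 0.013, 0, 0, 0, 1], [0, 0, 0.005, 0, 0, 0, 1], [0, 0, 0, 0, 0, 0, 1], [0, 0, 0, 0, 0, 0, 1]]}}

```text
clock: 17.68
position: [0.597, 0.0147, 0.0086]
ee_rot: [0.708, 0.706, 0.001, 0.001]
ft_force: [0.7, 0.1, 0.6]
grip_width: 0.997
```

Request:
{"op": "move_arm", "data": {"deltas": [[0, 0, 0.002, 0, 0, 0, 1], [0, 0, 0, 0, 0, 0, -1], [0, 0, 0, 0, 0, 0, -1], [0, 0, 0, 0, 0, 0, -1], [0, 0, 0, 0, 0, 0, -1], [0, 0, 0, 0, 0, 0, -1], [0, 0, 0, 0, 0, 0, -1]]}}

```text
clock: 18.55
position: [0.5965, 0.0148, 0.006]
ee_rot: [0.708, 0.706, 0.0, 0.0]
ft_force: [-2.0, 0.5, 5.7]
grip_width: 0.645
```

Request:
{"op": "move_arm", "data": {"deltas": [[0, 0, -0.01, 0, 0, 0, -1], [0, 0, -0.03, 0, 0, 0, -1], [0, 0, -0.04, 0, 0, 0, -1], [0, 0, -0.04, 0, 0, 0, -1], [0, 0, -0.01, 0, 0, 0, -1], [0, 0, 0, 0, 0, 0, -1]]}}

```text
clock: 19.3
position: [0.5963, 0.0147, 0.1357]
ee_rot: [0.708, 0.706, 0.0, 0.0]
ft_force: [0.1, 1.4, -1.4]
grip_width: 0.642
```

```bash
python3 - <<'E'
from h import *
p,d,c=wrist('w8');tcp=manip.get_obs()['position']
W=world(d,c);s=(np.hypot(W[...,0]-tcp[0],W[...,1]-tcp[1])<.03)&(W[...,2]>.09)&(np.arange(420)[:,None]<350)
print(tcp,np.histogram(W[s][:,2]-tcp[2],bins=np.arange(-.01,.03,.002)))
m=(abs(W[...,2]-tcp[2]-.021)<.004)&(d>0);m[:,:270]=0;m[:,296:]=0
ys=W[m][:,1]-tcp[1];ys=ys[abs(ys)<.036];print(np.percentile(ys,[0,1,99,100]))
E
```

```text
tcp [0.5963 0.0147 0.1357] yaw  F [ 0.0673  1.4391 -1.3577] g 0.6421747659727478 t 19.3
[0.5958 0.0145 0.1347] (array([   0,    0,    0,    0,    0,   39,  157, 4901, 1341,  529,  661,
        932, 1708,  636,  623,  677, 2279,  444,  116]), array([-0.01 , -0.008, -0.006, -0.004, -0.002,  0.   ,  0.002,  0.004,
        0.006,  0.008,  0.01 ,  0.012,  0.014,  0.016,  0.018,  0.02 ,
        0.022,  0.024,  0.026,  0.028]))
[-0.0269 -0.026   0.0297  0.0301]
```

View pics/w8.png

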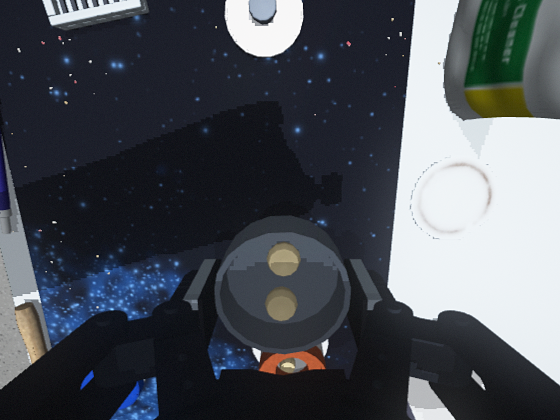

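Held level. I carry it over the ring.

Request:
{"op": "move_arm", "data": {"deltas": [[-0.013, 0.0007, 0, 0, 0, 0, -1], [-0.027, 0.0015, 0, 0, 0, 0, -1], [-0.033, 0.002, 0, 0, 0, 0, -1], [-0.03, 0.002, 0, 0, 0, 0, -1], [-0.02, 0.001, 0, 0, 0, 0, -1], [-0.01, 0.0005, 0.01, 0, 0, 0, -1], [0, 0, 0.02, 0, 0, 0, -1], [0, 0, 0.01, 0, 0, 0, -1], [0, 0, 0, 0, 0, 0, -1], [0, 0, 0, 0, 0, 0, -1]]}}

```text
clock: 20.6
position: [0.604, -0.1175, 0.0959]
ee_rot: [0.707, 0.707, 0.0, 0.0]
ft_force: [-0.0, 0.1, -0.7]
grip_width: 0.642
```

Request:
{"op": "move_arm", "data": {"deltas": [[-0.0008, 0, 0.01, 0, 0, 0, -1], [0, 0, 0.012, 0, 0, 0, -1], [0, 0, 0.006, 0, 0, 0, -1], [0, 0, 0.004, 0, 0, 0, -1], [0, 0, 0.002, 0, 0, 0, -1], [0, 0, 0, 0, 0, 0, -1]]}}

```text
clock: 21.35
position: [0.6038, -0.119, 0.0615]
ee_rot: [0.708, 0.706, 0.0, 0.0]
ft_force: [-0.2, 0.3, -1.3]
grip_width: 0.649
```

Request:
{"op": "move_arm", "data": {"deltas": [[0, 0, 0.0015, 0, 0, 0, -1], [0, 0, 0.001, 0, 0, 0, -1], [0, 0, 0, 0, 0, 0, -1]]}}

```text
clock: 21.72
position: [0.6038, -0.119, 0.0591]
ee_rot: [0.708, 0.707, 0.0, 0.0]
ft_force: [-0.2, 0.1, 0.0]
grip_width: 0.646
```

Request:
{"op": "move_arm", "data": {"deltas": [[0, 0, 0.001, 0, 0, 0, -1], [0, 0, 0, 0, 0, 0, -1]]}}

```text
clock: 21.98
position: [0.6038, -0.1191, 0.0589]
ee_rot: [0.708, 0.706, -0.0, 0.0]
ft_force: [-4.1, 0.2, 8.9]
grip_width: 0.649
```

Contact again at the expected height (0.059). Release.

Request:
{"op": "move_arm", "data": {"deltas": [[0, 0, 0, 0, 0, 0, 0.0], [0, 0, 0, 0, 0, 0, 0.5], [0, 0, 0, 0, 0, 0, 1], [0, 0, 0, 0, 0, 0, 1], [0, 0, -0.02, 0, 0, 0, 1], [0, 0, -0.04, 0, 0, 0, 1], [0, 0, -0.04, 0, 0, 0, 1], [0, 0, -0.02, 0, 0, 0, 1], [0, 0, 0, 0, 0, 0, 1]]}}

```text
clock: 23.1
position: [0.6045, -0.1191, 0.1798]
ee_rot: [0.708, 0.706, 0.001, 0.001]
ft_force: [0.4, 0.7, -0.9]
grip_width: 1.003
```

```bash
python3 - <<'E'
from h import *
p,d,c=wrist('w9');disc(d,c,.081,.003)
W=world(d,c);m=(abs(W[...,2]-.081)<.005)&(np.hypot(W[...,0]-.6033,W[...,1]+.118)<.04);P=W[m]
A=np.c_[P[:,:2]-[.6033,-.118],np.ones(len(P))];print('plane',np.linalg.lstsq(A,P[:,2],rcond=None)[0])
E
```

```text
tcp [ 0.6045 -0.1191  0.1798] yaw  F [ 0.4487  0.6871 -0.9357] g 1.0028864517175204 t 23.1
disc n 864 mec [ 0.6031 -0.1172  0.0281] ell [ 0.6031 -0.1162  0.081 ] px [281.0729 210.9988] medz 0.0812359042803989
plane [-0.      0.011   0.0806]
```

View pics/w9.png

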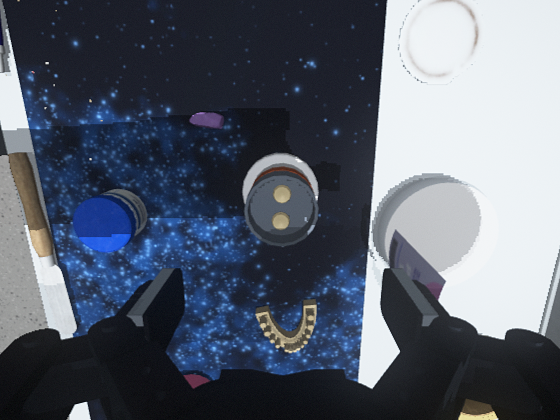

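The grey tray is seated (rim z 0.081, level). Before going to the lid I check how close the blue machine is.

```bash
python3 - <<'E'
from h import *
d=np.load('top0d.npy');c=viewer.calibration('top');W=world(d,c)
for v in range(130,280,15):
    r=W[v,:150];m=(r[:,2]>.03)&(r[:,2]<.6);print(v,'x',round(float(r[60,0]),3),'machine min y',r[m][:,1].min() if m.any() else None,'z',r[m][r[m][:,1].argmin()] if m.any() else '')
E
```

```text
130 x 0.709 machine min y 0.2587977732843658 z [0.7318 0.2588 0.0311]
145 x 0.676 machine min y 0.2770124576553759 z [0.6984 0.277  0.0398]
160 x 0.649 machine min y 0.2763008815734929 z [0.6674 0.2763 0.0361]
175 x 0.62 machine min y 0.2745912462105789 z [0.6348 0.2746 0.0418]
190 x 0.592 machine min y 0.2722381293607785 z [0.6033 0.2722 0.0432]
205 x 0.564 machine min y 0.2720360523602963 z [0.573  0.272  0.0315]
220 x 0.536 machine min y 0.2715630510072209 z [0.5411 0.2716 0.0399]
235 x 0.508 machine min y 0.26984268202299544 z [0.5102 0.2698 0.033 ]
250 x 0.481 machine min y 0.2867268329185687 z [0.4796 0.2867 0.0383]
265 x 0.45 machine min y 0.3506495447544814 z [0.4562 0.3506 0.2093]
```

Request:
{"op": "move_arm", "data": {"deltas": [[0.02, -0.0015, 0, 0, 0, 0, 1], [0.04, -0.0035, 0, 0, 0, 0, 1], [0.05, -0.004, 0, 0, 0, 0, 1], [0.05, -0.004, 0, 0, 0, 0, 1], [0.05, -0.004, 0.01, 0, 0, 0, 1], [0.035, -0.003, 0.015, 0, 0, 0, 1], [0.02, -0.002, 0.01, 0, 0, 0, 1], [0.008, -0.0005, 0.01, 0, 0, 0, 0.3], [0, 0, 0, 0, 0, 0, 0.3], [0, 0, 0, 0, 0, 0, 0.3]]}}

```text
clock: 24.4
position: [0.582, 0.153, 0.133]
ee_rot: [0.708, 0.706, -0.0, 0.0]
ft_force: [-0.0, 0.9, 0.0]
grip_width: 0.645
```

```bash
python3 - <<'E'
from h import *
p,d,c=wrist('w10');disc(d,c,.031,.003);disc(d,c,.011,.003)
E
```

```text
tcp [0.582 0.153 0.133] yaw  F [-0.045   0.9231  0.0286] g 0.645443105443801 t 24.4
disc n 557 mec [0.5842 0.2752 0.0814] ell [0.5866 0.275  0.031 ] px [288.763   35.2962] medz 0.031090327295683305
disc n 1057 mec [0.7466 0.1523 0.0628] ell [0.7471 0.1564 0.031 ] px [485.2233 199.6036] medz 0.031110644162163505
disc n 460 mec [0.5829 0.1559 0.0094] ell [0.5828 0.156  0.031 ] px [284.4957 208.4435] medz 0.031275115271727494
disc n 4559 mec [0.4587 0.1846 0.0377] ell [0.4568 0.1866 0.011 ] px [127.5194 166.3224] medz 0.011185921017596065
disc n 754 mec [0.7453 0.1524 0.0639] ell [0.7456 0.1567 0.011 ] px [466.9218 192.4907] medz 0.011053132431116466
disc n 2990 mec [0.5829 0.1555 0.0281] ell [0.5827 0.1566 0.011 ] px [284.2796 200.0227] medz 0.01131829159234668
disc n 1110 mec [0.3649 0.0685 0.0587] ell [0.3678 0.0698 0.011 ] px [ 42.882 293.018] medz 0.010390528960554039
```

View pics/w10.png

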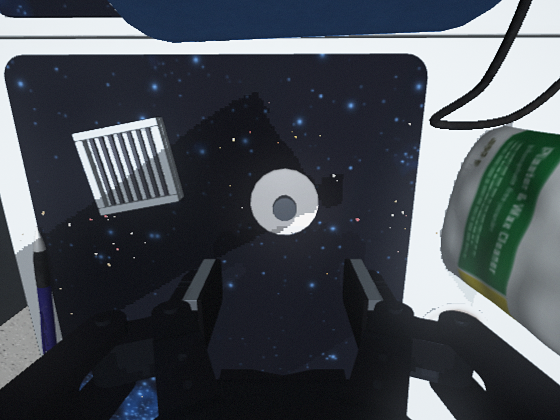

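The lid's knob is at (284,208), with the lid at about (0.583, 0.154), under the gripper. Descend.

Request:
{"op": "move_arm", "data": {"deltas": [[0.0008, 0.0007, 0.03, 0, 0, 0, 0.3], [0, 0, 0.04, 0, 0, 0, 0.3], [0, 0, 0.03, 0, 0, 0, 0.3], [0, 0, 0.013, 0, 0, 0, 0.3], [0, 0, 0.004, 0, 0, 0, 0.3], [0, 0, 0, 0, 0, 0, 0.3], [0, 0, 0, 0, 0, 0, 0.3]]}}

```text
clock: 25.32
position: [0.5831, 0.155, 0.0171]
ee_rot: [0.708, 0.706, 0.001, 0.001]
ft_force: [-0.4, -0.8, 0.5]
grip_width: 0.648
```

Request:
{"op": "move_arm", "data": {"deltas": [[-0.001, 0, 0.002, 0, 0, 0, 0.3], [0, 0, 0, 0, 0, 0, -0.2], [0, 0, 0, 0, 0, 0, -1], [0, 0, 0, 0, 0, 0, -1], [0, 0, 0, 0, 0, 0, -1], [0, 0, 0, 0, 0, 0, -1], [0, 0, 0, 0, 0, 0, -1], [0, 0, 0, 0, 0, 0, -1]]}}

```text
clock: 26.32
position: [0.5825, 0.1538, 0.0142]
ee_rot: [0.708, 0.706, 0.0, 0.0]
ft_force: [-1.3, -0.1, 5.4]
grip_width: 0.19
```

Request:
{"op": "move_arm", "data": {"deltas": [[0, 0, -0.01, 0, 0, 0, -1], [0, 0, -0.03, 0, 0, 0, -1], [0, 0, -0.045, 0, 0, 0, -1], [0, 0, -0.045, 0, 0, 0, -1], [0, 0, -0.015, 0, 0, 0, -1], [0, 0, 0, 0, 0, 0, -1], [0, 0, 0, 0, 0, 0, -1]]}}

```text
clock: 27.2
position: [0.5816, 0.1533, 0.1573]
ee_rot: [0.708, 0.706, -0.001, -0.001]
ft_force: [0.6, -0.7, 0.3]
grip_width: 0.192
```

```bash
python3 - <<'E'
from h import *
p,d,c=wrist('w11');tcp=manip.get_obs()['position']
disc(d,c,tcp[2]-.003,.003)
W=world(d,c);m=(abs(W[...,2]-tcp[2]+.003)<.004)&(np.hypot(*(W[...,:2]-tcp[:2]).transpose(2,0,1))<.031)&(d>0);P=W[m];print(tcp)
A=np.c_[P[:,:2]-tcp[:2],np.ones(len(P))];print('plane',np.linalg.lstsq(A,P[:,2],rcond=None)[0]-[0,0,tcp[2]])
q=P[abs(P[:,0]-tcp[0])<.028][:,:2]-tcp[:2];print(np.percentile(q,[0,1,99,100],axis=0))
E
```

```text
tcp [0.5816 0.1533 0.1573] yaw  F [ 0.5942 -0.6817  0.2614] g 0.19224270776222158 t 27.2
disc n 4577 mec [0.5809 0.1552 0.028 ] ell [0.5808 0.1569 0.1542] px [282.1982 241.1125] medz 0.1542883203896846
disc n 427 mec [0.5809 0.1327 0.0102] ell [0.5809 0.1338 0.1542] px [282.4403 310.7283] medz 0.1543205223894799
[0.5816 0.1534 0.1572]
plane [-0.003  -0.0099 -0.0028]
[[-0.028  -0.0264]
 [-0.027  -0.0245]
 [ 0.0256  0.0288]
 [ 0.0268  0.0296]]
```

View pics/w11.png

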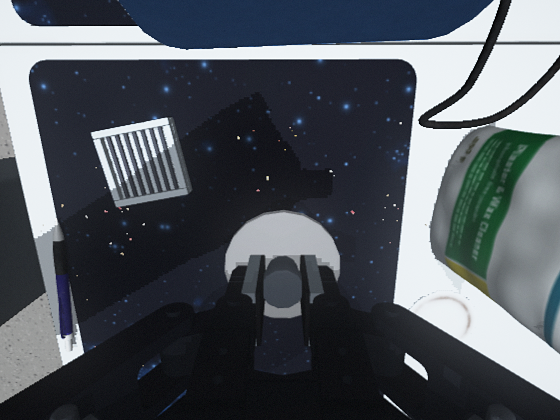

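The lid is held nearly level and centred. I carry it to the stack.

Request:
{"op": "move_arm", "data": {"deltas": [[-0.015, 0.0012, 0, 0, 0, 0, -1], [-0.03, 0.0025, 0, 0, 0, 0, -1], [-0.042, 0.0035, 0, 0, 0, 0, -1], [-0.045, 0.0037, 0, 0, 0, 0, -1], [-0.045, 0.0037, 0, 0, 0, 0, -1], [-0.042, 0.0035, 0, 0, 0, 0, -1], [-0.03, 0.0025, 0, 0, 0, 0, -1], [-0.0165, 0.0012, 0, 0, 0, 0, -1], [-0.007, 0.0005, 0.01, 0, 0, 0, -1], [0, 0, 0.02, 0, 0, 0, -1]]}}

```text
clock: 28.5
position: [0.6045, -0.1182, 0.1282]
ee_rot: [0.708, 0.707, 0.0, 0.0]
ft_force: [-1.0, 0.1, -1.0]
grip_width: 0.192
```

Request:
{"op": "move_arm", "data": {"deltas": [[0, 0, 0.015, 0, 0, 0, -1], [0, 0, 0, 0, 0, 0, -1], [0, 0, 0, 0, 0, 0, -1]]}}

```text
clock: 28.88
position: [0.6045, -0.1181, 0.1143]
ee_rot: [0.707, 0.707, 0.0, 0.0]
ft_force: [-0.5, 0.6, -0.9]
grip_width: 0.192
```

Request:
{"op": "move_arm", "data": {"deltas": [[-0.0008, -0.0005, 0.01, 0, 0, 0, -1], [0, 0, 0.006, 0, 0, 0, -1], [0, 0, 0.004, 0, 0, 0, -1], [0, 0, 0.002, 0, 0, 0, -1], [0, 0, 0.001, 0, 0, 0, -1], [0, 0, 0, 0, 0, 0, -1]]}}

```text
clock: 29.62
position: [0.6038, -0.1195, 0.0911]
ee_rot: [0.708, 0.707, 0.0, 0.0]
ft_force: [-0.1, -0.3, -1.8]
grip_width: 0.193
```

Request:
{"op": "move_arm", "data": {"deltas": [[0, 0, 0.0015, 0, 0, 0, -1], [0, 0, 0.001, 0, 0, 0, -1], [0, 0, 0, 0, 0, 0, -1]]}}

```text
clock: 30.0
position: [0.604, -0.1196, 0.0892]
ee_rot: [0.708, 0.706, 0.0, 0.0]
ft_force: [-1.8, 0.0, 4.6]
grip_width: 0.187
```

Request:
{"op": "move_arm", "data": {"deltas": [[0, 0, 0.0008, 0, 0, 0, -1], [0, 0, 0, 0, 0, 0, -1], [0, 0, 0, 0, 0, 0, -0.4], [0, 0, 0, 0, 0, 0, 0], [0, 0, 0, 0, 0, 0, 0.3], [0, 0, 0, 0, 0, 0, 0.3], [0, 0, -0.02, 0, 0, 0, 0.3], [0, 0, -0.04, 0, 0, 0, 0.3], [0, 0, -0.04, 0, 0, 0, 0.3], [0, 0, -0.02, 0, 0, 0, 0.3]]}}

```text
clock: 31.25
position: [0.6047, -0.1193, 0.2114]
ee_rot: [0.708, 0.707, 0.001, 0.002]
ft_force: [0.6, 0.2, 0.1]
grip_width: 0.649
```

Request:
{"op": "move_arm", "data": {"deltas": [[0, 0, 0, 0, 0, 0, 0.3], [0, 0, 0, 0, 0, 0, 0.3]]}}

```text
clock: 31.5
position: [0.6031, -0.1196, 0.2065]
ee_rot: [0.708, 0.706, -0.001, -0.001]
ft_force: [-0.3, 0.1, 0.4]
grip_width: 0.651
```

```bash
python3 - <<'E'
from h import *
p,d,c=wrist('w12');disc(d,c,.086,.003);disc(d,c,.106,.003)
W=world(d,c);m=(abs(W[...,2]-.086)<.005)&(np.hypot(W[...,0]-.6033,W[...,1]+.118)<.03);P=W[m]
A=np.c_[P[:,:2]-[.6033,-.118],np.ones(len(P))];print('plane',np.linalg.lstsq(A,P[:,2],rcond=None)[0])
p,d=viewer.camera('scene');cv2.imwrite('pics/s3.png',cv2.resize(p[130:330,160:400],None,fx=3,fy=3)[:,:,::-1])
E
```

```text
tcp [ 0.6031 -0.1196  0.2065] yaw  F [-0.2586  0.1175  0.4318] g 0.650785370967781 t 31.5
disc n 3021 mec [ 0.6029 -0.1179  0.0282] ell [ 0.6032 -0.1168  0.086 ] px [283.8173 201.5167] medz 0.08630298520796838
disc n 458 mec [ 0.6034 -0.1178  0.0095] ell [ 0.6034 -0.1172  0.106 ] px [283.8952 209.8996] medz 0.10627157665539894
plane [ 0.0018 -0.0081  0.0862]
```

View pics/w12.png

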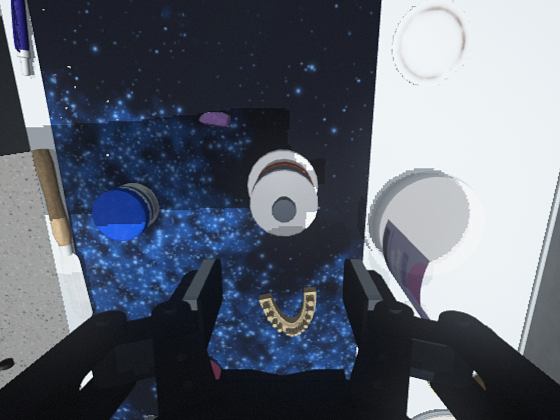

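View pics/s3.png

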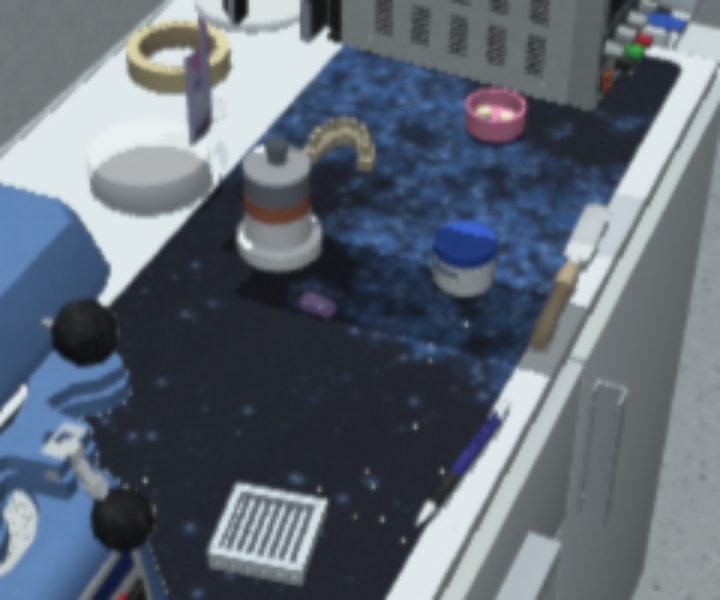

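The scene view shows the stack upright and complete at (277,200), the cooling block empty and the bystanders in place. The lid disc is at z = 0.0863 (expected 0.086) and the knob top at 0.1063 (expected 0.106). The gripper is clear above, so I hand in.

```bash
python3 -c "
from workcell import manip
print(manip.hand_in())"
```

```text
the job is handed in; nothing more can be done
None
```

I built the stack on the furnace plate in the order asked: white tray, vent ring, grey tray, lid. I handed it in at about 31.6 s on the robot clock, against the 102 s limit; `hand_in()` reports no verdict.

- **Seating heights:** the wrist camera put the three rims and the lid disc at 43.2, 59.2, 81.2 and 86.3 mm, against 43, 59, 81 and 86 mm expected.
- **Centring and tilt:** neighbouring pieces were within about 2 mm of each other sideways. The fitted tilt of each piece was at most about 0.012 rad.
- **Surroundings:** in the last scene view the cooling block was empty. The stone cast, gel pot and pink tray looked unmoved by eye; I did not measure them again. The gripper was open and about 100 mm above the lid.
- **Disagreement:** the wrist camera read y about 2 mm higher than the top camera throughout. I took this as a calibration offset and allowed for it. No check failed.

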